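# Close the terminal box: hook in the cover, click on the socket, turn the latch

## Task

Close the open terminal box: tilt the cover plate so that its narrow tongue hooks under the lip on the robot's side of the box, and lower the other edge until the plate lies flat in its recess. Then take the larger socket from the socket rail, push it straight down onto the latch's square drive until its spring balls click and the socket sits fully home, and then turn the latch a quarter turn clockwise (seen from above) to its stop, so that the bar lies over the cover. Leave the socket on the drive, and leave the thin socket on the rail alone.

Things in the scene. Friction and masses are not known exactly. Their poses are not given: they have to be found in the camera images.
- terminal_box: Grey open-topped box fixed to the table, 200 (x) x 136 (y) x 46 mm high. Origin: underside centre of the bay (box spans x -84..116). A ledge round the bay, 34 mm up, carries the cover in a recess: side walls y +-57.5, far wall x 73, rim top z 40 mm. At its -x end (robot's side) a lip overhangs; at (96, 0), beyond the recess, stands the latch.
- seat (a point): On the box, z 34 mm above its origin, axes of the box: where the cover's origin is when the cover is seated (play about +-3 mm in x, +-2.5 mm in y).
- lip_edge (a point): On the box, its axes: lower inner edge of the lip, mid-width (box frame -62, 0, 42 mm). The lip is 4 mm thick and runs the full width; under it is a pocket 8 mm high (z 34..42), back wall at x -74. From lip to far wall only 135 mm is open, so the 140 mm cover must go in tilted (up to about 20 degrees).
- cover: Loose aluminium cover plate, 0.22 kg, 4 mm thick, 140 (x) x 110 (y) mm, flat on the table. Origin: underside centre. Its -x end, x -70..-58, is a tongue, 90 mm wide, that goes under the lip; at the start it looks roughly to the robot. In the middle a black grip rib 12 (x) x 54 (y) mm, top 38 mm above the origin. Seated, its axes are those of the box.
- cover_tongue (a point): On the cover: middle of the tongue's tip, underside (cover frame -70, 0, 0 mm).
- cover_grip (a point): On the cover: where to pinch the rib across its 12 mm thickness (cover's x axis), 30 mm above the cover's origin.
- socket_rail: Dark steel rail fixed to the table, 44 (x) x 150 (y) x 12 mm high, with two round studs 7 mm thick and 8 mm tall at y +-40 mm, one under each socket. Origin: underside centre. Rail and cover may change sides of the table.
- socket: The larger steel socket, 0.14 kg, 58 mm tall, on a rail stud, square hole down. Lower 26 mm: round collar, 32 mm diameter; above, a hexagon 24 mm across flats (flats face the body's x axis and every 60 degrees from it). Hole 14.2 mm square, 24 mm deep, sides along the body's x and y, with a groove for the balls on all four sides. Origin: centre of the underside.
- socket_grip (a point): On the socket's axis, 45 mm above its origin: grip the hexagon here across two flats.
- spare_socket: The thinner, shorter steel socket, 48 mm tall, 24 mm collar, 17 mm hexagon, on the other stud, 80 mm away: its hole is too small. Not to be used.
- drive_foot (a point): On the latch, turning with it: centre of the round shoulder (26 mm diameter) at the foot of the square drive, 50 mm above the table. The upright steel drive is 13 mm square with sides along this point's x and y, rises 22 mm from here, the top 4 mm tapered to 8 mm. Seated, the socket's origin is here.
- latch_tip (a point): On the latch: underside of the bar's end, 50 mm from the drive axis; the bar is 14 mm wide and sweeps 3 mm above the seated cover.
- latch (a joint): Latch angle in rad, grows clockwise seen from above: 0 = bar along the box's far end, pointing to the box's -y; starts at 0 to 0.25; 1.5 = stop, bar over the cover, pointing to the lip. Friction 0.1 N m; stays where left. The socket has up to 0.09 rad of play on the drive either way.
- drive_ball (a joint): One of two spring balls in oppopoint sides (x) of the drive (8 mm balls, 2 mm out of the face, 12 mm above drive_foot): m pressed in. 0 = fully out, about 0.001 while the socket slides over it, out again in the groove when the socket has clicked home. Pushing the socket past the balls takes about 8 to 15 N, pulling it off about as much.
- drive_ball_b (a joint): The other spring ball, likewise.

How it is judged:
On the way, in this order (a step that is already met when the one before it is completed fails the run):
1. the cover's tongue is under the lip and the cover lies flat in its recess (x of cover in the frame of seat between -0.0055 and 0.0055 m and y of cover in the frame of seat between -0.005 and 0.005 m and z of cover in the frame of seat between -0.003 and 0.002 m and x of cover_tongue in the frame of lip_edge below -0.002 m and z of cover_tongue in the frame of lip_edge below -0.004 m and angle between the z axis of cover and the z axis of terminal_box, either way round below 0.025 rad and angle between the x axis of cover and the x axis of terminal_box, either way round below 0.1 rad), for 0.2 s.
2. the larger socket is fully home on the square drive, the balls out in its groove, with the cover still seated (all of step 1 and horizontal distance between socket and drive_foot below 0.0025 m and z of socket in the frame of drive_foot between -0.003 and 0.002 m and angle between the z axis of socket and the z axis of terminal_box, either way round below 0.06 rad and value of joint each of drive_ball, drive_ball_b below 0.0008 m), for 0.2 s.
3. the latch is turned clockwise to its stop, the bar over the cover (all of step 2 and value of joint latch above 1.3 rad), for 0.2 s.
At the end, for the whole second after the job is handed in: The cover lies flat on the ledge (within 2 mm in height, 1.5 degrees, tongue at least 2 mm under the lip), the larger socket stands on the drive within 2 mm of its foot with both balls out (within 0.8 mm) and upright, the latch has turned beyond 1.3 rad, and all is at rest (all of step 3 and linear speed of each of cover, socket below 0.02 m/s); the robot touches nothing.
It fails at once if the thin socket is moved by more than 20 mm (distance of spare_socket from where it was at the start of the episode above 0.02 m).
It also fails if it takes over 64 s, if anything falls off the work surface, if the arm or the gripper's body presses on something with over 40 N, if the wrist force passes 120 N, or if a joint passes its speed limit or range.

## Robot

A 7-joint arm with a two-finger parallel gripper is mounted at the origin on a cart in front of the work surface, level with it; the furniture and walls round the work are solid. World frame = base frame: x ahead of the robot, y to its left, z up, the work surface at z = 0. Lengths are in m, angles in rad, forces in N, time in s.
With the tool pointing down it reaches from about 0.425 to 0.925 m from the base axis. Payload 6.8 kg.
Tool frame: the origin (TCP) lies where the fingers leave the gripper's body, on its centre line; the fingertips stand 73 mm ahead of it and the grasp point (between the pads) lies 54 mm ahead of it; z points along the fingers, y is the line along which they close (so a half turn about z gives the same grasp; the last joint's range is limited). The gripper opens to 85 mm and grips with 20 to 120 N. Pads are 22 mm wide; open, the fingers measure 114 mm over their backs; the gripper's body (76 mm by 85 mm) begins 54 mm behind the grasp point. The pads swing forward as they close: fully open they stand 13 mm farther back than shut.
Start: joints at [-1.211, 0.477, 0.022, 1.555, -0.011, 1.109, -0.083], TCP at [0.304, 0.602, 0.304] pointing down, gripper open.
Joint ranges: [-2.96, 2.96], [-0.34, 2.1], [-1.41, 1.46], [0.24, 2.44], [-1.37, 4.51], [0.17, 1.92], [-2.96, 2.96]. Speed limits (rad/s): [2.39, 2.39, 3.14, 3.14, 3.14, 3.14, 3.14].

## Interface

Orientations are given as a rotation vector (axis times angle).
In Python, from bench import r gives the robot as it stands.
- The arm moves only by the tool drive_effector, called by a JSON object that holds its "op" and its "data", one argument or row to a line. Schema: {"type":"object","properties":{"ticks":{"type":"array","items":{"type":"object","properties":{"dx":{"type":"number"},"dy":{"type":"number"},"dz":{"type":"number"},"wx":{"type":"number"},"wy":{"type":"number"},"wz":{"type":"number"}},"additionalProperties":false},"minItems":1,"maxItems":5},"aperture":{"type":"number"},"clamp_n":{"type":"number"},"only":{"type":"string"},"quiet":{"type":"boolean"},"lines":{"type":"string"}},"required":["ticks"],"additionalProperties":false}. ticks is a list of rows, 1 to 5 of them, each an object with the fields dx, dy, dz (the shift in fractions of the full range, 1 being 0.6 m), wx, wy, wz (a rotation vector in a scale on which 1.0 is 180 degrees); a field left out counts as zero; each row is the pose to reach, as a shift and turn from the pose commanded when the call began, along the tool's axes at that moment; what a row does not reach only later rows make up. A row lasts 1/10 s, in which the tool goes at most 0.05 m and 0.15 rad, less where a joint would pass 70% of its speed; a pose out of reach is approached as far as the arm can. aperture is the finger opening in m, set as the call begins (left out keeps the last). The fingers move at their own pace and stop on an object; clamp_n is the grip in N (left out, the last holds). Time passes only in rows, so rows that do not move let the fingers close. The tool returns the time, the measured TCP pose, the force, the opening and the grip force at its end. only (a regular expression) keeps the lines of the reply that match it, lines (a string "A,B") keeps lines A to B, and quiet returns only ok. A shift or turn number past 1, either way, is cut back to 1. Input that does not fit is refused with a message, and nothing moves.
- r.get_obs(): the state, without advancing time (a new reading comes with each control period).
- r.grab_frame(name): name is "scene" or "top" or "wrist"; returns (picture, depth): 384x512x3 uint8, blue, green, red; 384x512 float32, m along the optical axis (not along the pixel's ray), 0 where there is no reading.
- r.camera_info(name): a dict with "camera_matrix" (3x3 intrinsics, pixels), "R" (3x3) and "t" (3): a world point X has camera coordinates R X + t. Camera axes: x right, y down, z forward; pixel columns grow to the right and rows downward; lengths in m; the calibration is good to about 2 mm. A picture is of the moment at which its call begins: read the wrist's pose just before it. camera_info takes no time and is no camera call; for the wrist camera it gives the pose at the moment of the call.
- r.hand_in(): hands the job in; it is judged then, once.
The state is a dict: "clock": time; "joints": joint angles; "qvel": joint speeds; "tau": joint torques, N m; "tcp_pos": TCP position; "orientation": TCP orientation; "contact_force": force on the tool from outside, world axes, zero at the start; "moment": the same for the moment, N m; "grip_width": finger opening in m; "gripper_force": force on a finger pad.
Only numpy, scipy, OpenCV 4.12 (cv2) and the standard library are available. Lean on these libraries where they do the work, as an engineer would, in place of code of your own. Each camera call takes 0.05 s, during which the arm holds its last target. There are 200 camera calls.

## Working session

There is one attempt and no reset: what is moved stays moved. The work goes in short steps, Python scripts to look and compute and a tool call to move; the robot and the scene stay as the last step left them, time stands still between calls to the robot, and variables do not carry over. Pictures are saved under pics/ and viewed, at most 11 in all, crops included, and the job is handed in when it is done.

```bash
ls; mkdir -p pics; python3 - <<'E'
from bench import r
import cv2,numpy as np
o=r.get_obs();print(o)
for n in("scene","top"):
    p,d=r.grab_frame(n);cv2.imwrite(f"pics/{n}0.png",p);np.savez(f"{n}0.npz",p=p,d=d)
    c=r.camera_info(n);print(n,c)
E
```

```text
bench.py
pics
{'clock': 0.0, 'joints': array([-1.21110577,  0.47776842,  0.02231867,  1.55645477, -0.01148185,
        1.10928396, -0.08308265]), 'qvel': array([ 3.96456807e-04, -1.66901052e-04,  5.72389735e-04,  1.65520903e-04,
        1.37417567e-03, -1.39164471e-03, -4.42193584e-05]), 'tau': array([ 7.70651550e-04, -5.96467388e+01,  1.60809863e+00, -2.81205279e+01,
        1.24327355e-02,  9.34716052e-03, -2.68665900e-05]), 'tcp_pos': array([0.30415812, 0.60207472, 0.30294503]), 'orientation': array([-7.27956981e-01, -3.05580223e+00,  2.77179165e-03]), 'contact_force': array([-0.35528054, -0.59917303,  0.17409354]), 'moment': array([0.01239605, 0.00472184, 0.00497071]), 'gripper_force': 0.0, 'grip_width': 0.08546884643325114}
scene {'camera_matrix': array([[358.01572115,   0.        , 253.65434753],
       [  0.        , 358.01572115, 194.32836153],
       [  0.        ,   0.        ,   1.        ]]), 'R': array([[ 0.87701597, -0.48006382,  0.01953741],
       [-0.261043  , -0.51024244, -0.81945666],
       [ 0.40336031,  0.71357647, -0.57280807]]), 't': array([-0.46152474,  0.17696855,  0.72474515])}
top {'camera_matrix': array([[359.72004263,   0.        , 257.54621424],
       [  0.        , 359.72004263, 190.77139096],
       [  0.        ,   0.        ,   1.        ]]), 'R': array([[ 0.14689651, -0.98914554,  0.00353855],
       [-0.96787805, -0.1444742 , -0.20576511],
       [ 0.20404287,  0.0268013 , -0.97859501]]), 't': array([-0.05883613,  0.51109055,  0.88979796])}
```

View pics/top0.png

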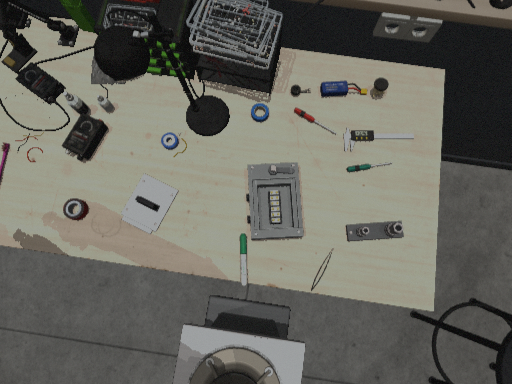

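View pics/scene0.png

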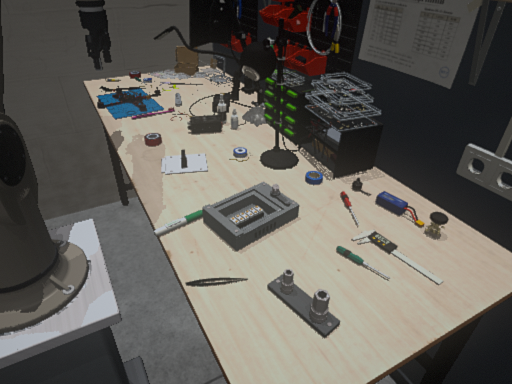

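The top view shows the white cover at about (150,203) with its black rib at (147,203). The box spans (250..302, 165..240), with the latch at (282,170). The rail is at (375,231), with the larger socket at (397,229) and the thin one at (364,231). The scene view agrees: larger socket at (320,303), thin one at (288,278).

```bash
cat > h.py <<'E'
import numpy as np,cv2
from bench import r
from scipy.spatial.transform import Rotation as Ro
def cloud(c,d):
    K=c["camera_matrix"];v,u=np.indices(d.shape)
    P=np.stack([(u-K[0,2])/K[0,0]*d,(v-K[1,2])/K[1,1]*d,d],-1)
    W=(P-c["t"])@c["R"];W[d<=0]=np.nan;return W
def ray(c,uv,z):
    K=c["camera_matrix"];uv=np.atleast_2d(np.asarray(uv,float))
    D=np.c_[(uv-K[:2,2])/[K[0,0],K[1,1]],np.ones(len(uv))]@c["R"]
    C=-c["R"].T@c["t"];return C+D*((z-C[2])/D[:,2:])
def grab(n,name):
    c=r.camera_info(n);p,d=r.grab_frame(n);cv2.imwrite(f"pics/{name}.png",p)
    np.savez(name,p=p,d=d,**c);return p,d,c
def rect(pts):
    (x,y),(w,h),a=cv2.minAreaRect(pts[:,:2].astype(np.float32)*1000);return x,y,w,h,a
E
python3 - <<'E'
from h import *
for n in("top","scene"):
    q=np.load(n+"0.npz");c=r.camera_info(n);W=cloud(c,q["d"]);p=q["p"]
    z=W[...,2]
    def comps(m,nm,mn):
        k,L,s,ce=cv2.connectedComponentsWithStats(m.astype(np.uint8))
        for i in range(1,k):
            if s[i,4]>mn:
                P=W[L==i];print(n,nm,ce[i].round(),s[i,4],np.round(rect(P),1),"z med/max",np.round(np.nanmedian(P[:,2]),4),np.round(np.nanmax(P[:,2]),4))
    ok=(W[...,0]>.3)&(W[...,0]<.9)&(abs(W[...,1])<.65)
    hs=cv2.cvtColor(p,cv2.COLOR_BGR2HSV)
    print("table",np.nanmedian(z[ok]))
    comps(ok&(z>.01)&(z<.1),"tall",15)
    comps(ok&(z>.036)&(z<.1),"tall36",8)
    comps(ok&(hs[...,1]<30)&(hs[...,2]>170)&(z<.02),"white",200)
E
```

```text
table 0.0006460257311588636
top tall [58. 26.] 33 [895.8 643.1   6.4  10.   58. ] z med/max 0.075 0.0981
top tall [230.  73.] 2010 [842.5 151.6  94.4 271.3   3.1] z med/max 0.0766 0.1
top tall [160.  66.] 403 [823.6 342.   82.6  41.9  66.9] z med/max 0.0485 0.0996
top tall [99. 74.] 278 [797.  533.4  90.5  51.9  50.5] z med/max 0.0264 0.0527
top tall [182.  70.] 32 [824.4 277.7  17.6   7.8  35.3] z med/max 0.0444 0.0887
top tall [54. 91.] 337 [707.1 629.8 115.3  46.5  21.4] z med/max 0.0291 0.0438
top tall [380.  86.] 205 [ 871.3 -279.6   37.9   36.7   10.9] z med/max 0.0511 0.0575
top tall [336.  87.] 398 [ 860.1 -174.7   36.4  115.3   11.9] z med/max 0.027 0.0333
top tall [295.  89.] 78 [834.6 -46.4  24.4  26.6   5.2] z med/max 0.021 0.0371
top tall [206. 113.] 1274 [723.5 194.9 119.2 121.3  60.5] z med/max 0.0134 0.099
top tall [ 83. 130.] 1480 [617.1 529.1 101.4 150.   72.9] z med/max 0.0412 0.0997
top tall [104. 103.] 155 [703.5 479.5  21.7  25.8  57.8] z med/max 0.0455 0.0785
top tall [259. 111.] 182 [753.4  46.8  51.   48.7   8.2] z med/max 0.0179 0.0227
top tall [304. 114.] 9
[... 5322 characters left out ...]
59. 285.] 514 [ 415.1 -202.4   31.9  225.7    0.7] z med/max -0.0005 0.002
scene white [418. 266.] 265 [ 744.7 -340.9   22.5  113.8    8.1] z med/max 0.0035 0.0067
scene white [336. 297.] 772 [ 537.8 -313.6  198.2   33.1   88.7] z med/max -0.0003 0.003
scene white [260. 346.] 960 [ 346.9 -310.9   32.   226.2    2.1] z med/max -0.0003 0.0034
scene white [208. 301.] 226 [ 308.  -221.4   15.2   96.1    1. ] z med/max -0.0005 0.002
scene white [273. 335.] 475 [ 380.7 -322.6   16.6  150.8    1. ] z med/max -0.0004 0.003
scene white [360. 350.] 788 [ 497.5 -411.4  138.2   37.6   89.3] z med/max -0.0001 0.0028
scene white [312. 358.] 571 [ 414.9 -402.2   34.1   99.7    4.3] z med/max -0.0002 0.0033
```

```bash
cat >> h.py <<'E'
def tool(yaw,tilt=0):
    "tool down, tool y at world yaw (deg); tilt rad: rotation about horizontal axis 90deg left of yaw"
    a=np.radians(yaw);y=np.array([np.cos(a),np.sin(a),0]);z=np.array([0,0,-1.])
    R=Ro.from_matrix(np.c_[np.cross(y,z),y,z]);n=np.array([-y[1],y[0],0])
    return Ro.from_rotvec(n*tilt)*R
def plan(tcp,R,p0=None,R0=None):
    o=r.get_obs();p0=o["tcp_pos"] if p0 is None else p0;R0=R0 or Ro.from_rotvec(o["orientation"])
    d=R0.inv().apply(np.asarray(tcp)-p0);v=(R0.inv()*R).as_rotvec()
    print("row",np.round(d,4),np.round(v,4),"dist",np.linalg.norm(d).round(3),"ang",np.linalg.norm(v).round(3))
E
python3 - <<'E'
from h import *
o=r.get_obs();R0=Ro.from_rotvec(o["orientation"]);print(R0.as_matrix().round(3))
c=r.camera_info("wrist");print("cam pos in tool",R0.inv().apply(-c["R"].T@c["t"]-o["tcp_pos"]).round(4),"cam axes in tool\n",(c["R"]@R0.as_matrix()).round(3),c["camera_matrix"])
for y in(-18,162):plan([.4455,.309,.25],tool(y))
E
```

```text
[[-0.893  0.451 -0.001]
 [ 0.451  0.893 -0.002]
 [-0.    -0.002 -1.   ]]
cam pos in tool [ 0.0716  0.0008 -0.0698] cam axes in tool
 [[ 0.     1.    -0.   ]
 [-0.959  0.    -0.282]
 [-0.282  0.     0.959]] [[294.83365265   0.         255.59783699]
 [  0.         294.83365265 191.47055509]
 [  0.           0.           1.        ]]
row [-0.2583 -0.1978  0.0534] [-1.3000e-03  1.3000e-03  1.4172e+00] dist 0.33 ang 1.417
row [-0.2583 -0.1978  0.0534] [-1.4000e-03 -1.4000e-03 -1.7244e+00] dist 0.33 ang 1.724
```

Units first: shifts go in shares of 0.6 m and turns go in shares of 180 degrees. So -0.18 m / 0.6 = -0.3, -0.07 m / 0.6 = -0.1167, 0.75 rad / 3.1416 = 0.2387.

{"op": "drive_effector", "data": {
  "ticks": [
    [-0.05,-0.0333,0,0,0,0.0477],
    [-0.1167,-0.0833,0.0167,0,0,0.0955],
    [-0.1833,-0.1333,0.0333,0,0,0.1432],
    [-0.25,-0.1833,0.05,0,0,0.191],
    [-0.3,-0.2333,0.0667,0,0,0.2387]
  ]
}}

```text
refused: ticks[0]: [-0.05, -0.0333, 0, 0, 0, 0.0477] is not of type 'object' (schema: type "object"). Nothing was moved.
```

Nothing moved. I misread the format; it is a list of objects with named fields. Resending.

{"op": "drive_effector", "data": {
  "ticks": [
    {"dx": -0.05,"dy": -0.0333,"wz": 0.0477},
    {"dx": -0.1167,"dy": -0.0833,"dz": 0.0167,"wz": 0.0955},
    {"dx": -0.1833,"dy": -0.1333,"dz": 0.0333,"wz": 0.1432},
    {"dx": -0.25,"dy": -0.1833,"dz": 0.05,"wz": 0.191},
    {"dx": -0.3,"dy": -0.2333,"dz": 0.0667,"wz": 0.2387}
  ]
}}

```text
clock: 0.6
tcp_pos: [0.4031, 0.3939, 0.2635]
orientation: [1.806, 2.57, 0.0]
contact_force: [-0.2, 0.3, -0.1]
grip_width: 0.0857
gripper_force: 0.0
```

```bash
python3 -c "
from h import *
plan([.4455,.309,.25],tool(-18));print(r.get_obs()['joints'].round(2))"
```

```text
row [-0.0942  0.0111  0.0135] [5.000e-04 2.000e-04 6.596e-01] dist 0.096 ang 0.66
[-1.06  0.34  0.22  1.88 -0.09  0.93 -0.45]
```

In the tool's units: -0.094 m / 0.6 = -0.1567, -0.06 m / 0.6 = -0.1, 0.66 rad / 3.1416 = 0.2101.

{"op": "drive_effector", "data": {
  "ticks": [
    {"dx": -0.05,"wz": 0.0477},
    {"dx": -0.1,"dy": 0.0083,"dz": 0.0167,"wz": 0.0955},
    {"dx": -0.1567,"dy": 0.0183,"dz": 0.0225,"wz": 0.1432},
    {"dx": -0.1567,"dy": 0.0183,"dz": 0.0225,"wz": 0.191},
    {"dx": -0.1567,"dy": 0.0183,"dz": 0.0225,"wz": 0.2101}
  ]
}}

```text
clock: 1.1
tcp_pos: [0.4452, 0.3104, 0.25]
orientation: [2.542, 1.846, -0.002]
contact_force: [0.1, -0.4, -0.5]
grip_width: 0.0854
gripper_force: 0.0
```

{"op": "drive_effector", "data": {
  "ticks": [
    {},
    {}
  ]
}}

```text
clock: 1.3
tcp_pos: [0.4445, 0.3121, 0.2502]
orientation: [2.533, 1.859, -0.001]
contact_force: [0.9, 0.0, -0.1]
grip_width: 0.0851
gripper_force: 0.0
```

```bash
python3 - <<'E'
from h import *
p,d,c=grab("wrist","w_cover")
W=cloud(c,d);z=W[...,2];print(r.get_obs()["tcp_pos"])
hs=cv2.cvtColor(p,cv2.COLOR_BGR2HSV)
for nm,m in(("rib",(z>.03)&(z<.06)&(hs[...,2]<90)),("plate",(z>.0025)&(z<.0065)&(hs[...,1]<40)&(hs[...,2]>110))):
    m=cv2.morphologyEx(m.astype(np.uint8),cv2.MORPH_OPEN,np.ones((3,3)))
    k,L,s,ce=cv2.connectedComponentsWithStats(m)
    for i in range(1,k):
        if s[i,4]>300:P=W[L==i];print(nm,ce[i].round(),s[i,4],np.round(rect(P),2),np.nanmedian(P[:,2]))
E
```

```text
[0.44446577 0.31215319 0.25024461]
rib [256. 184.] 526 [443.77 309.13  46.93  11.17  72.29] 0.03760857170680615
plate [256. 170.] 10480 [444.15 311.65 109.49 140.11  72.49] 0.003790605439854655
```

View pics/w_cover.png

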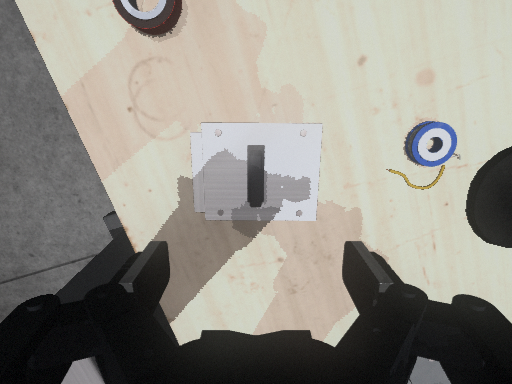

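The picture shows the cover spanning columns 190–322 and rows 122–220. The tongue is on the left (191–202, row 172) and the rib is at (256,176), between the open fingers. It is aligned with the tool.

```bash
python3 -c "
from h import *
plan([.4441,.3117,.084],tool(-17.6))"
```

```text
row [-0.0005 -0.0002  0.1662] [-0.0002  0.0002  0.0024] dist 0.166 ang 0.002
```

In the tool's units: 0.166 m / 0.6 = 0.2767, 0.16 m / 0.6 = 0.2667.

{"op": "drive_effector", "data": {
  "ticks": [
    {"dz": 0.0833},
    {"dz": 0.1667},
    {"dz": 0.2333},
    {"dz": 0.2667},
    {"dz": 0.2767}
  ],
  "aperture": 0.05
}}

```text
clock: 1.85
tcp_pos: [0.4434, 0.3113, 0.0819]
orientation: [2.533, 1.857, -0.007]
contact_force: [0.3, -0.2, 0.6]
grip_width: 0.0499
gripper_force: 0.0
```

{"op": "drive_effector", "data": {
  "ticks": [
    {},
    {},
    {},
    {},
    {}
  ],
  "aperture": 0,
  "clamp_n": 80
}}

```text
clock: 2.35
tcp_pos: [0.4455, 0.3127, 0.0861]
orientation: [-2.534, -1.855, -0.004]
contact_force: [-1.2, -0.2, 7.9]
grip_width: 0.0104
gripper_force: 79.0
```

{"op": "drive_effector", "data": {
  "ticks": [
    {},
    {}
  ]
}}

```text
clock: 2.55
tcp_pos: [0.4455, 0.3126, 0.086]
orientation: [-2.534, -1.855, -0.004]
contact_force: [-0.8, -1.5, 7.4]
grip_width: 0.0107
gripper_force: 79.0
```

In the tool's units: -0.16 m / 0.6 = -0.2667, -0.13 m / 0.6 = -0.2167.

{"op": "drive_effector", "data": {
  "ticks": [
    {"dz": -0.0333},
    {"dz": -0.0833},
    {"dz": -0.15},
    {"dz": -0.2167},
    {"dz": -0.2667}
  ]
}}

```text
clock: 3.05
tcp_pos: [0.445, 0.312, 0.2473]
orientation: [-2.535, -1.855, -0.004]
contact_force: [0.4, 0.6, -3.5]
grip_width: 0.0104
gripper_force: 78.5
```

```bash
python3 -c "
from h import *
plan([.49,.08,.25],tool(11.5))"
```

```text
row [-0.2075  0.113  -0.0031] [ 0.0018 -0.0021 -0.5078] dist 0.236 ang 0.508
```

In the tool's units: -0.2075 m / 0.6 = -0.3458, -0.165 m / 0.6 = -0.275, -0.508 rad / 3.1416 = -0.1617.

{"op": "drive_effector", "data": {
  "ticks": [
    {"dx": -0.05,"dy": 0.0267,"wz": -0.0318},
    {"dx": -0.125,"dy": 0.0683,"wz": -0.0637},
    {"dx": -0.2,"dy": 0.1083,"wz": -0.0955},
    {"dx": -0.275,"dy": 0.15,"wz": -0.1273},
    {"dx": -0.3458,"dy": 0.1883,"dz": -0.005,"wz": -0.1617}
  ]
}}

```text
clock: 3.55
tcp_pos: [0.4889, 0.0804, 0.2476]
orientation: [-1.982, -2.438, -0.001]
contact_force: [0.1, -0.4, -2.9]
grip_width: 0.0105
gripper_force: 78.5
```

```bash
python3 -c "
from h import *
plan([.49,-.19,.25],tool(11.5))"
```

```text
row [-0.2649 -0.0541 -0.0025] [ 0.0004 -0.0004  0.0051] dist 0.27 ang 0.005
```

In the tool's units: -0.21 m / 0.6 = -0.35, -0.165 m / 0.6 = -0.275.

{"op": "drive_effector", "data": {
  "ticks": [
    {"dx": -0.05,"dy": -0.0083},
    {"dx": -0.125,"dy": -0.025},
    {"dx": -0.2,"dy": -0.0417},
    {"dx": -0.275,"dy": -0.0583},
    {"dx": -0.35,"dy": -0.075,"dz": -0.005}
  ]
}}

```text
clock: 4.05
tcp_pos: [0.4863, -0.1341, 0.2505]
orientation: [-1.987, -2.433, -0.001]
contact_force: [1.7, -0.4, -2.8]
grip_width: 0.0108
gripper_force: 78.5
```

{"op": "drive_effector", "data": {
  "ticks": [
    {"dx": -0.0667,"dy": -0.01},
    {"dx": -0.0917,"dy": -0.0167},
    {"dx": -0.0917,"dy": -0.0167},
    {"dx": -0.0917,"dy": -0.0167}
  ]
}}

```text
clock: 4.45
tcp_pos: [0.488, -0.1879, 0.2504]
orientation: [-1.988, -2.432, -0.001]
contact_force: [0.1, 1.0, -3.3]
grip_width: 0.0108
gripper_force: 78.5
```

```bash
python3 - <<'E'
from h import *
p,d,c=grab("wrist","w_box")
W=cloud(c,d);z=W[...,2];o=r.get_obs();print(o["tcp_pos"],o["orientation"],o["clock"])
for nm,m in(("rim",(z>.036)&(z<.05)),("deep",z<.012),("drive",(z>.06)&(z<.08)),("bar",(z>.0425)&(z<.058))):
    m=m.astype(np.uint8);k,L,s,ce=cv2.connectedComponentsWithStats(m)
    for i in range(1,k):
        if s[i,4]>60:P=W[L==i];print(nm,ce[i].round(),s[i,:4],s[i,4],np.round(rect(P),2),np.round(np.nanpercentile(P[:,2],[5,50,95]),4))
E
```

```text
[ 0.48824833 -0.1870771   0.25025656] [-1.98548327e+00 -2.43373308e+00 -1.14188171e-03] 4.5
rim [319.  54.] [187   0 240  90] 8377 [506.82 -60.12 200.45  71.09  11.6 ] [0.0387 0.0406 0.0474]
deep [245. 156.] [  0   0 512 365] 99906 [ -54.44 -498.6  1823.42 1005.01   39.14] [-7.51e-01 -5.00e-04  1.30e-03]
deep [285.  42.] [222   0 130  64] 4736 [488.69 -45.58 118.71  55.47  11.62] [0.0036 0.0049 0.0072]
deep [145. 326.] [135 315  22  24] 196 [ 387.15 -418.87   46.12   11.5    50.53] [-0.0016 -0.0003  0.0008]
deep [255. 327.] [237 322  38  13] 427 [ 530.21 -392.16   48.84   20.54   11.35] [-0.0015 -0.0005  0.0006]
deep [367. 328.] [355 322  22  17] 155 [ 674.74 -362.35   11.24   39.38   61.99] [-0.0014 -0.0006  0.0004]
drive [417.   2.] [406   0  23   6] 108 [579.3  -18.92  14.29   2.38   3.78] [0.0604 0.0654 0.0689]
bar [202.  44.] [187   0  30  90] 2331 [419.81 -79.04  22.31  68.99  11.49] [0.0445 0.0458 0.0472]
bar [399.  35.] [384   0  40  76] 1429 [ 5.7861e+02 -4.1650e+01  2.5290e+01  5.5180e+01  8.0000e-02] [0.0446 0.047  0.0515]
```

View pics/w_box.png

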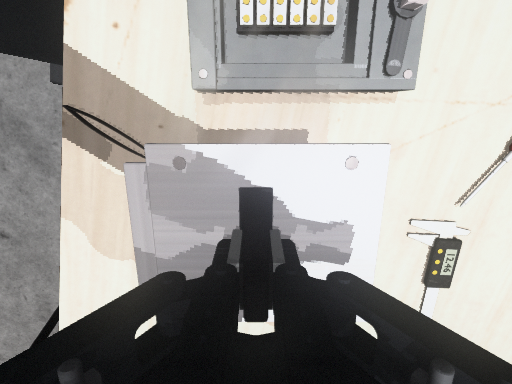

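The picture shows the box's near (-y) half at the top: edges at columns 187–425, lower edge at row 90, latch bar at (398,45). The cover is in the hand with its tongue at left (125–150, 160+), parallel to the box. I'll back off further to see the whole box.

In the tool's units: -0.09 m / 0.6 = -0.15, -0.065 m / 0.6 = -0.1083.

{"op": "drive_effector", "data": {
  "ticks": [
    {"dx": -0.05},
    {"dx": -0.1083},
    {"dx": -0.15},
    {"dx": -0.15},
    {"dx": -0.15}
  ]
}}

```text
clock: 5.0
tcp_pos: [0.5065, -0.2751, 0.2499]
orientation: [-1.985, -2.433, -0.001]
contact_force: [0.3, -0.0, -2.6]
grip_width: 0.0103
gripper_force: 78.5
```

```bash
python3 - <<'E'
from h import *
p,d,c=grab("wrist","w_box2")
W=cloud(c,d);z=W[...,2];o=r.get_obs();print(o["tcp_pos"],o["orientation"],o["clock"])
hs=cv2.cvtColor(p,cv2.COLOR_BGR2HSV)
R=Ro.from_rotvec(o["orientation"])
for nm,m in(("rim",(z>.036)&(z<.05)),("deep",z<.012),("drive",(z>.06)&(z<.08)),("drivetop",(z>.068)&(z<.08)),("bar",(z>.0425)&(z<.058)),("cover",(z>.15)&(z<.185)&(hs[...,2]>100))):
    m=m.astype(np.uint8);k,L,s,ce=cv2.connectedComponentsWithStats(m)
    for i in range(1,k):
        if s[i,4]>40 and s[i,4]<50000:
            P=W[L==i];print(nm,ce[i].round(),s[i,:4],s[i,4],np.round(rect(P),2),np.round(np.nanpercentile(P[:,2],[5,50,95]),4))
            if nm=="cover":
                T=R.inv().apply(P-o["tcp_pos"]);print("tool frame",np.nanpercentile(T,[.5,50,99.5],axis=0).round(4).tolist())
E
```

```text
[ 0.50651085 -0.27445476  0.2498957 ] [-1.98367212e+00 -2.43419097e+00 -1.13475118e-03] 5.05
deep [145. 326.] [135 315  22  24] 194 [  221.31 -1132.25   322.35    40.34    68.43] [-0.7535 -0.5573 -0.4972]
deep [256. 327.] [237 322  38  13] 426 [ 589.57 -820.09  161.44  701.48   16.41] [-7.539e-01 -1.600e-03  4.000e-04]
deep [367. 328.] [355 322  22  17] 155 [ 692.55 -448.85   11.31   38.65   63.29] [-0.0016 -0.0007  0.0006]
cover [257. 202.] [123 143 268 142] 28198 [ 504.88 -263.32  140.62   83.5    11.48] [0.1665 0.1675 0.1686]
tool frame [[-0.0258, -0.0684, 0.0807], [0.0224, 0.0034, 0.0824], [0.0526, 0.0696, 0.0842]]
cover [241. 316.] [238 310   7  12] 66 [ 508.68 -327.47    3.78    8.66   12.33] [0.1667 0.1676 0.1684]
tool frame [[-0.0568, -0.0104, 0.0813], [-0.053, -0.0084, 0.0822], [-0.0482, -0.0066, 0.0835]]
cover [270. 316.] [267 310   7  12] 71 [ 526.28 -323.8     3.74    8.71   12.11] [0.1668 0.1675 0.1684]
tool frame [[-0.0568, 0.0076, 0.0813], [-0.053, 0.0094, 0.0823], [-0.0482, 0.0113, 0.0832]]
```

View pics/w_box2.png

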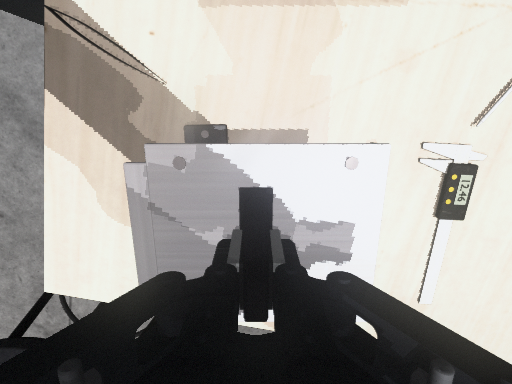

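This was the wrong way: image up is +y, and the box left the view. The cover's far edge is at row 143 with the tongue at left (123–150). I'll return higher up so the whole box fits above the cover.

In the tool's units: 0.14 m / 0.6 = 0.2333, -0.1 m / 0.6 = -0.1667.

{"op": "drive_effector", "data": {
  "ticks": [
    {"dx": 0.05,"dz": -0.0333},
    {"dx": 0.1,"dy": 0.0167,"dz": -0.0667},
    {"dx": 0.1667,"dy": 0.0333,"dz": -0.1167},
    {"dx": 0.2333,"dy": 0.0583,"dz": -0.1667},
    {"dx": 0.2333,"dy": 0.075,"dz": -0.1667}
  ]
}}

```text
clock: 5.55
tcp_pos: [0.5241, -0.1227, 0.3537]
orientation: [1.973, 2.442, 0.011]
contact_force: [-0.5, 0.1, -2.5]
grip_width: 0.0106
gripper_force: 78.7
```

{"op": "drive_effector", "data": {
  "ticks": [
    {},
    {}
  ]
}}

```text
clock: 5.75
tcp_pos: [0.5215, -0.1302, 0.3495]
orientation: [-1.986, -2.433, 0.002]
contact_force: [-0.4, -1.0, -3.3]
grip_width: 0.0104
gripper_force: 78.6
```

```bash
python3 - <<'E'
from h import *
p,d,c=grab("wrist","w_box3")
W=cloud(c,d);z=W[...,2];o=r.get_obs();print(o["tcp_pos"],o["orientation"],o["clock"])
for nm,m in(("rim",(z>.036)&(z<.05)),("deep",z<.012),("drive",(z>.06)&(z<.08)),("drivetop",(z>.068)&(z<.08)),("bar",(z>.0425)&(z<.058))):
    m=m.astype(np.uint8);k,L,s,ce=cv2.connectedComponentsWithStats(m)
    for i in range(1,k):
        if s[i,4]>25 and s[i,4]<50000 and s[i,1]<140:
            P=W[L==i];print(nm,ce[i].round(),s[i,:4],s[i,4],np.round(rect(P),2),np.round(np.nanpercentile(P[:,2],[5,50,95]),4))
cv2.imwrite("pics/w_box3c.png",cv2.resize(p[:150,130:430],None,fx=2.6,fy=2.6))
E
```

```text
[ 0.52118282 -0.13103541  0.34921329] [-1.98764579 -2.43068547  0.00278443] 5.8
rim [264.  71.] [167  13 176 123] 8408 [500.47 -28.65 200.2  135.53  11.61] [0.0385 0.0404 0.0471]
deep [244.  78.] [197  41  94  75] 4837 [485.48 -31.34 118.6   90.39  11.51] [0.0035 0.0049 0.0066]
deep [464.  58.] [454  46  21  25] 404 [757.68  51.86  19.47  28.09  38.78] [-0.0014  0.0003  0.0107]
drive [326.  76.] [319  69  15  14] 180 [578.44 -12.96  15.93  12.94   4.4 ] [0.0629 0.0702 0.0726]
drivetop [327.  75.] [321  69  13  14] 136 [578.57 -12.85  12.93  13.02   6.78] [0.0683 0.0708 0.0728]
bar [180.  73.] [167  13  27 123] 2285 [413.32 -46.54  22.34 135.55  11.5 ] [0.0444 0.0458 0.0473]
bar [319.  97.] [311  66  24  61] 674 [578.32 -34.88  68.74  25.    89.86] [0.0451 0.0471 0.0507]
```

View pics/w_box3c.png

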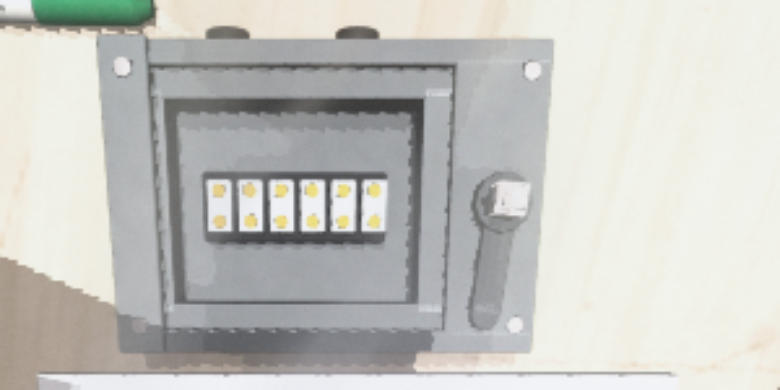

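The crop shows the box upright in view. The lip is at left, the bay at centre and the square drive at crop (510,198). The bar points down and slightly left, to about (485,320), so the latch is at about 0.2 rad.

```bash
cat >> h.py <<'E'
B=np.array([.4848,-.0319,0]);YAW=11.6
def box(p):
    a=np.radians(YAW);return B+np.array([p[0]*np.cos(a)-p[1]*np.sin(a),p[0]*np.sin(a)+p[1]*np.cos(a),p[2]])
G=np.array([-.0017,.0002,.0862])
def cov(tx,tz,th,ty=0):
    "TCP pose for tongue tip at box (tx,ty,tz), tilt th"
    C=box(np.array([tx+.07*np.cos(th),ty,tz+.07*np.sin(th)]));R=tool(YAW,-th);return C-R.apply(G),R
def where():
    o=r.get_obs();R=Ro.from_rotvec(o["orientation"]);a=np.radians(YAW)
    P=o["tcp_pos"]+R.apply(G);X=R.as_matrix()[:,1];Rb=Ro.from_euler('z',a).inv()
    c=Rb.apply(P-B);x=Rb.apply(X);print("cover origin box",c.round(4),"tip",(c-.07*x).round(4),"xaxis",x.round(4),"F",o["contact_force"].round(1),"M",o["moment"].round(2))
E
python3 -c "
from h import *
where()
a,b,c=cov(-.050,.07,.16),cov(-.053,.037,.16),cov(-.071,.0355,.16)
plan(*a);plan(*b,*a);plan(*c,*b)"
```

```text
cover origin box [ 0.0157 -0.1061  0.263 ] tip [-0.0543 -0.1059  0.2632] xaxis [ 1.     -0.0026 -0.0024] F [ 0.  -1.  -3.4] M [-0.01  0.03 -0.01]
row [ 0.1061 -0.0104  0.183 ] [-0.1624  0.     -0.0026] dist 0.212 ang 0.162
row [ 0.     -0.0082  0.0321] [0. 0. 0.] dist 0.033 ang 0.0
row [-0.     -0.018  -0.0014] [0. 0. 0.] dist 0.018 ang 0.0
```

In the tool's units: 0.183 m / 0.6 = 0.305, 0.106 m / 0.6 = 0.1767, -0.162 rad / 3.1416 = -0.0516.

{"op": "drive_effector", "data": {
  "ticks": [
    {"dx": 0.0667,"dy": -0.005,"dz": 0.05,"wx": -0.0095},
    {"dx": 0.1333,"dy": -0.01,"dz": 0.1167,"wx": -0.0255},
    {"dx": 0.1767,"dy": -0.015,"dz": 0.1833,"wx": -0.0382,"wz": -0.0006},
    {"dx": 0.1767,"dy": -0.0167,"dz": 0.25,"wx": -0.0516,"wz": -0.0006},
    {"dx": 0.1767,"dy": -0.0167,"dz": 0.305,"wx": -0.0516,"wz": -0.0006}
  ]
}}

```text
clock: 6.3
tcp_pos: [0.488, -0.029, 0.1644]
orientation: [1.919, 2.353, 0.187]
contact_force: [0.1, -0.0, -2.9]
grip_width: 0.0102
gripper_force: 78.6
```

{"op": "drive_effector", "data": {
  "ticks": [
    {},
    {}
  ]
}}

```text
clock: 6.5
tcp_pos: [0.4911, -0.0299, 0.1672]
orientation: [1.92, 2.349, 0.188]
contact_force: [-0.1, -0.1, -1.8]
grip_width: 0.0105
gripper_force: 78.7
```

```bash
python3 -c "
from h import *
where();plan(*cov(-.053,.037,.16))"
```

```text
cover origin box [ 0.0205 -0.0011  0.0822] tip [-0.0486 -0.001   0.071 ] xaxis [ 0.9872 -0.0019  0.1594] F [-0.1 -0.1 -1.8] M [-0.07  0.19  0.02]
row [ 0.001  -0.0098  0.0329] [ 0.      0.001  -0.0019] dist 0.034 ang 0.002
```

In the tool's units: 0.033 m / 0.6 = 0.055, 0.025 m / 0.6 = 0.0417, -0.002 rad / 3.1416 = -0.0006.

{"op": "drive_effector", "data": {
  "ticks": [
    {"dx": 0.0017,"dy": -0.0083,"dz": 0.02,"wz": -0.0006},
    {"dx": 0.0017,"dy": -0.0167,"dz": 0.0417,"wz": -0.0006},
    {"dx": 0.0017,"dy": -0.0167,"dz": 0.055,"wz": -0.0006},
    {"dx": 0.0017,"dy": -0.0167,"dz": 0.055,"wz": -0.0006}
  ]
}}

```text
clock: 6.9
tcp_pos: [0.4877, -0.0288, 0.1338]
orientation: [1.914, 2.351, 0.192]
contact_force: [0.1, 0.1, -2.7]
grip_width: 0.0105
gripper_force: 78.8
```

```bash
python3 -c "
from h import *
where();plan(*cov(-.071,.0355,.16))"
```

```text
cover origin box [0.0176 0.0007 0.0488] tip [-0.0514  0.0006  0.0374] xaxis [0.9867 0.0017 0.1625] F [ 0.1  0.1 -2.7] M [-0.09  0.26 -0.03]
row [-0.0007 -0.0193 -0.0011] [0.0032 0.0004 0.0017] dist 0.019 ang 0.004
```

No contact yet. Next I slide it in under the lip.

In the tool's units: -0.0193 m / 0.6 = -0.0322, -0.017 m / 0.6 = -0.0283.

{"op": "drive_effector", "data": {
  "ticks": [
    {"dy": -0.0083},
    {"dx": -0.0008,"dy": -0.0167,"dz": -0.0008},
    {"dx": -0.0012,"dy": -0.0233,"dz": -0.0017},
    {"dx": -0.0012,"dy": -0.0283,"dz": -0.0018},
    {"dx": -0.0012,"dy": -0.0322,"dz": -0.0018}
  ]
}}

```text
clock: 7.4
tcp_pos: [0.4678, -0.0331, 0.1312]
orientation: [1.914, 2.353, 0.191]
contact_force: [0.1, 1.3, -2.4]
grip_width: 0.0107
gripper_force: 78.8
```

{"op": "drive_effector", "data": {
  "ticks": [
    {}
  ]
}}

```text
clock: 7.5
tcp_pos: [0.4677, -0.0331, 0.1311]
orientation: [1.914, 2.353, 0.19]
contact_force: [0.1, 0.2, -3.5]
grip_width: 0.0107
gripper_force: 78.8
```

```bash
python3 -c "
from h import *
where();plan(*cov(-.071,.0345,.08));plan(*cov(-.071,.034,0))"
```

```text
cover origin box [-0.0029  0.0006  0.046 ] tip [-0.072   0.0004  0.0347] xaxis [0.9869 0.0024 0.161 ] F [ 0.1  0.2 -3.5] M [-0.04  0.26  0.04]
row [-0.0006  0.0077  0.0064] [0.0817 0.     0.0024] dist 0.01 ang 0.082
row [-0.0006  0.0138  0.0132] [1.617e-01 1.000e-04 2.400e-03] dist 0.019 ang 0.162
```

In the tool's units: 0.0138 m / 0.6 = 0.023, 0.0128 m / 0.6 = 0.0213, 0.16 rad / 3.1416 = 0.0509.

{"op": "drive_effector", "data": {
  "ticks": [
    {"dy": 0.0067,"dz": 0.005,"wx": 0.0127,"wz": 0.0006},
    {"dx": -0.001,"dy": 0.0128,"dz": 0.0107,"wx": 0.0255,"wz": 0.0006},
    {"dx": -0.001,"dy": 0.0183,"dz": 0.0163,"wx": 0.0382,"wz": 0.0006},
    {"dx": -0.001,"dy": 0.023,"dz": 0.0213,"wx": 0.0493,"wz": 0.0006},
    {"dx": -0.001,"dy": 0.023,"dz": 0.0213,"wx": 0.0509,"wz": 0.0006}
  ]
}}

```text
clock: 8.0
tcp_pos: [0.4849, -0.0299, 0.1205]
orientation: [1.982, 2.434, 0.002]
contact_force: [-0.2, -0.2, -1.9]
grip_width: 0.0105
gripper_force: 78.9
```

{"op": "drive_effector", "data": {
  "ticks": [
    {},
    {}
  ]
}}

```text
clock: 8.2
tcp_pos: [0.4832, -0.0305, 0.1206]
orientation: [1.984, 2.434, 0.003]
contact_force: [0.7, 0.6, -3.4]
grip_width: 0.0107
gripper_force: 78.9
```

```bash
python3 -c "
from h import *
where();plan(*cov(-.071,.034,0))"
```

```text
cover origin box [-0.0009 -0.      0.0344] tip [-0.0709 -0.      0.0343] xaxis [1.0e+00 3.0e-04 2.3e-03] F [ 0.7  0.6 -3.4] M [0.01 0.06 0.02]
row [0.     0.0001 0.0004] [0.0023 0.0002 0.0003] dist 0.0 ang 0.002
```

In the tool's units: 0.002 m / 0.6 = 0.0033, 0.001 m / 0.6 = 0.0017, 0.002 rad / 3.1416 = 0.0006.

{"op": "drive_effector", "data": {
  "ticks": [
    {"dz": 0.0017,"wx": 0.0006},
    {"dz": 0.0033,"wx": 0.0006},
    {"dz": 0.0033,"wx": 0.0006}
  ]
}}

```text
clock: 8.5
tcp_pos: [0.4833, -0.0307, 0.12]
orientation: [-1.986, -2.434, -0.001]
contact_force: [-6.2, -0.2, 17.9]
grip_width: 0.0104
gripper_force: 81.9
```

```bash
python3 -c "
from h import *
where()"
```

```text
cover origin box [-0.001  -0.0001  0.0338] tip [-0.071  -0.0001  0.0338] xaxis [ 1.e+00 -4.e-04  4.e-04] F [-6.2 -0.2 17.9] M [0.13 1.27 0.02]
```

{"op": "drive_effector", "data": {
  "ticks": [
    {},
    {},
    {},
    {}
  ],
  "aperture": 0.04
}}

```text
clock: 8.9
tcp_pos: [0.4836, -0.0304, 0.1186]
orientation: [1.985, 2.435, -0.0]
contact_force: [-0.3, -0.3, -0.2]
grip_width: 0.04
gripper_force: 0.0
```

{"op": "drive_effector", "data": {
  "ticks": [
    {"dz": -0.0333},
    {"dz": -0.1},
    {"dz": -0.1667},
    {"dx": -0.0333,"dz": -0.2167},
    {"dx": -0.0333,"dz": -0.2167}
  ]
}}

```text
clock: 9.4
tcp_pos: [0.49, -0.0523, 0.2526]
orientation: [1.984, 2.427, 0.008]
contact_force: [-0.6, 0.9, -0.0]
grip_width: 0.0402
gripper_force: 0.0
```

```bash
python3 - <<'E'
from h import *
p,d,c=grab("wrist","w_seat");W=cloud(c,d);o=r.get_obs();print(o["tcp_pos"])
Rb=Ro.from_euler('z',np.radians(YAW)).inv();Q=Rb.apply((W-B).reshape(-1,3)).reshape(W.shape)
x,y,z=Q[...,0],Q[...,1],Q[...,2]
m=(abs(x)<.055)&(abs(y)<.05)&(z<.05)&(abs(x)>.012)
A=np.c_[x[m],y[m],np.ones(m.sum())];print("plane",np.linalg.lstsq(A,z[m],rcond=None)[0].round(4))
for xs in(-.05,0.03,.06):
    k=(abs(x-xs)<.004)&(abs(y)<.05)&(z<.05);print(xs,np.median(z[k]).round(4))
hs=cv2.cvtColor(p,cv2.COLOR_BGR2HSV)
m=((hs[...,2]>150)&(hs[...,1]<40)&(abs(z-.038)<.006)&(abs(y)<.065)&(x<.08)).astype(np.uint8)
print(np.round(rect(W[m>0]),1), np.nanpercentile(Q[m>0],[1,99],axis=0).round(4).tolist())
dm=(z>.066)&(z<.08)&(abs(x-.096)<.02)&(abs(y)<.03);print("drive",np.round(rect(W[dm]),1),dm.sum(),np.median(z[dm]))
E
```

```text
[ 0.48874052 -0.05093445  0.25043515]
plane [-0.0006  0.0009  0.0378]
-0.05 0.0377
0.03 0.0378
0.06 0.0377
[486.  -31.7 157.8 129.6  11.5] [[-0.0611, -0.0616, 0.0333], [0.0788, 0.0639, 0.0408]]
drive [578.6 -12.8  13.2  13.1   7. ] 224 0.07060427529786639
```

View pics/w_seat.png

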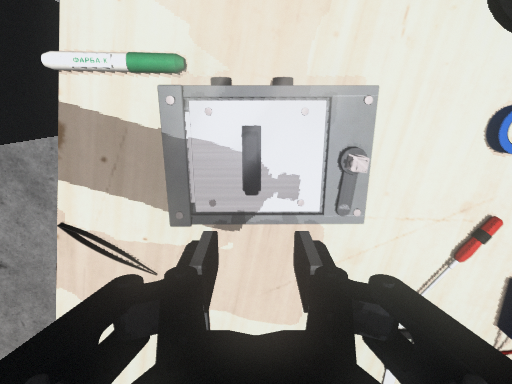

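The picture shows the cover flat in its recess (columns 187–327, rows 98–213), with the tongue hidden under the lip at left. The drive is at (356,160) and the bar runs down to (344,210). Next is the socket.

```bash
python3 - <<'E'
from h import *
q=np.load("w_seat.npz");c={k:q[k] for k in("camera_matrix","R","t")};W=cloud(c,q["d"])
Rb=Ro.from_euler('z',np.radians(YAW)).inv();Q=Rb.apply((W-B).reshape(-1,3)).reshape(W.shape);x,y,z=Q[...,0],Q[...,1],Q[...,2]
m=(z>.0435)&(z<.056)&(x>.077)&(x<.112)&(y>-.056)&(y<-.016)
print(m.sum(),np.round(np.nanpercentile(z[m],[5,50,95]),4))
v=cv2.fitLine(np.c_[x[m],y[m]].astype(np.float32),cv2.DIST_HUBER,0,.001,.001).ravel();print(v,"latch",np.arctan2(v[0]/v[1],1))
print(r.get_obs()["joints"].round(2))
plan([.4700,-.3475,.25],tool(11.6))
E
```

```text
553 [0.0452 0.0466 0.0478]
[ 0.09338409  0.99563015  0.09197554 -0.03495969] latch 0.093520366
[-0.44  0.25  0.49  2.07 -0.16  0.85  0.34]
row [-0.2868 -0.0776  0.0003] [ 0.0046  0.0007 -0.0014] dist 0.297 ang 0.005
```

Units first: shifts go in shares of 0.6 m and turns go in shares of 180 degrees. So -0.22 m / 0.6 = -0.3667, -0.175 m / 0.6 = -0.2917.

{"op": "drive_effector", "data": {
  "ticks": [
    {"dx": -0.0667,"dy": -0.0167},
    {"dx": -0.1417,"dy": -0.0367},
    {"dx": -0.2167,"dy": -0.0567},
    {"dx": -0.2917,"dy": -0.0767},
    {"dx": -0.3667,"dy": -0.1}
  ],
  "aperture": 0.045
}}

```text
clock: 9.95
tcp_pos: [0.4726, -0.2782, 0.247]
orientation: [-1.982, -2.435, 0.001]
contact_force: [0.6, 0.3, -0.2]
grip_width: 0.0449
gripper_force: 0.0
```

{"op": "drive_effector", "data": {
  "ticks": [
    {"dx": -0.0667,"dy": -0.0167,"wx": -0.0013},
    {"dx": -0.1117,"dy": -0.03,"wx": -0.0013},
    {"dx": -0.1117,"dy": -0.03,"wx": -0.0013},
    {"dx": -0.1117,"dy": -0.03,"wx": -0.0013}
  ]
}}

```text
clock: 10.35
tcp_pos: [0.4684, -0.3463, 0.247]
orientation: [-1.986, -2.434, -0.004]
contact_force: [0.5, 0.3, 0.5]
grip_width: 0.045
gripper_force: 0.0
```

```bash
python3 - <<'E'
from h import *
p,d,c=grab("wrist","w_sock");W=cloud(c,d);z=W[...,2];o=r.get_obs();print(o["tcp_pos"],o["joints"].round(2))
for nm,m in(("hextop",(z>.066)&(z<.078)),("sparetop",(z>.056)&(z<.063)),("collar",(z>.034)&(z<.042)),("rail",(z>.009)&(z<.015)&(W[...,1]<-.2)&(W[...,1]>-.42))):
    m=cv2.morphologyEx(m.astype(np.uint8),cv2.MORPH_OPEN,np.ones((2,2)));k,L,s,ce=cv2.connectedComponentsWithStats(m)
    for i in range(1,k):
        if s[i,4]>60:P=W[L==i];print(nm,ce[i].round(),s[i,:5],np.round(rect(P),2),np.round(np.nanpercentile(P[:,2],[5,50,95]),4))
        if s[i,4]>60 and nm=="hextop":
            H=cv2.convexHull((P[:,:2]*1000).astype(np.float32))[:,0]
            for t in range(0,60,5):print(t,[np.ptp(H@[np.cos(np.radians(t+k)),np.sin(np.radians(t+k))]).round(1) for k in(0,60,120)])
cv2.imwrite("pics/w_sockc.png",cv2.resize(p[60:310,130:400],None,fx=2.4,fy=2.4,interpolation=cv2.INTER_CUBIC))
E
```

```text
[ 0.46896125 -0.34532426  0.24721925] [ 0.11  0.43  0.55  1.87 -0.28  0.92  0.99]
hextop [256. 192.] [242 179  30  28 647] [ 473.79 -356.02   25.51   45.14   22.97] [0.0123 0.0698 0.0711]
0 [np.float64(31.6), np.float64(41.4), np.float64(44.5)]
5 [np.float64(30.4), np.float64(43.1), np.float64(43.8)]
10 [np.float64(29.1), np.float64(44.5), np.float64(42.7)]
15 [np.float64(27.8), np.float64(45.5), np.float64(41.3)]
20 [np.float64(26.4), np.float64(46.2), np.float64(39.6)]
25 [np.float64(25.9), np.float64(46.5), np.float64(37.6)]
30 [np.float64(27.3), np.float64(46.5), np.float64(36.6)]
35 [np.float64(30.2), np.float64(46.2), np.float64(36.0)]
40 [np.float64(32.8), np.float64(45.8), np.float64(35.2)]
45 [np.float64(35.2), np.float64(45.6), np.float64(34.0)]
50 [np.float64(37.4), np.float64(45.3), np.float64(33.2)]
55 [np.float64(39.5), np.float64(45.0), np.float64(32.5)]
sparetop [254.  96.] [243  86  23  22 379] [ 452.36 -268.81   18.09   17.76   31.86] [0.0373 0.0598 0.0611]
collar [255. 105.] [242  97  26  14 106] [ 454.72 -274.42   24.     11.55   17.25] [0.0109 0.0354 0.0377]
collar [256. 175.] [241 168  32  19 204] [ 471.9  -341.95   20.58   33.93   89.17] [0.0339 0.0373 0.05  ]
rail [256. 123.] [ 233   60   45  148 4591] [ 462.67 -309.24   44.37  153.14   12.66] [0.0101 0.0118 0.0132]
rail [432. 115.] [424  81  18  75 781] [ 637.09 -252.57   21.79   70.47   18.35] [-0.0002  0.0127  0.0147]
rail [507. 150.] [498 122  14  46 301] [ 719.94 -263.89   11.97   50.32   30.28] [0.0088 0.0103 0.0118]
```

View pics/w_sockc.png

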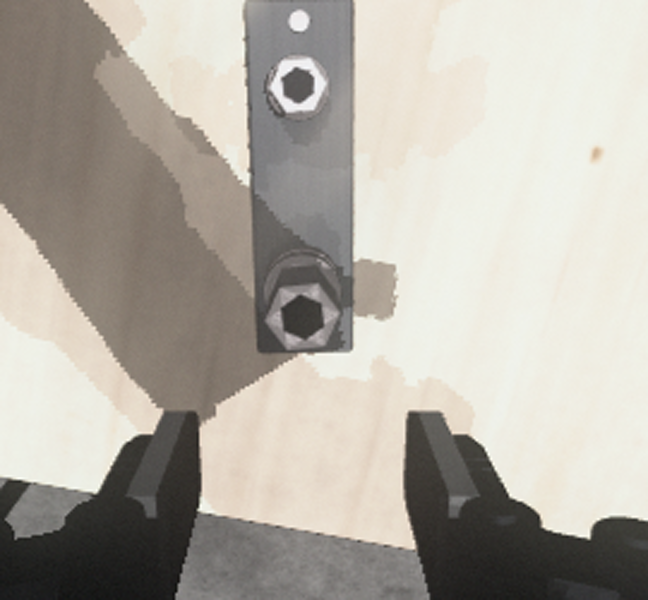

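The crop shows the larger socket's hexagon at crop (302,315), with its vertices near the left (265,315) and right (338,315). The thin socket is at crop (298,86).

```bash
python3 - <<'E'
from h import *
q=np.load("w_sock.npz");c={k:q[k] for k in("camera_matrix","R","t")};W=cloud(c,q["d"]);z=W[...,2]
m=(z>.066)&(z<.078)&(W[...,1]<-.31);k,L,s,ce=cv2.connectedComponentsWithStats(m.astype(np.uint8))
i=1+s[1:,4].argmax();P=W[L==i];print(s[i],np.median(P[:,2]))
# outer contour pixels cast to the top plane
C=cv2.findContours((L==i).astype(np.uint8),cv2.RETR_EXTERNAL,cv2.CHAIN_APPROX_NONE)[0][0][:,0]
X=ray(c,C,.070)[:,:2]*1000;H=cv2.convexHull(X.astype(np.float32))[:,0]
M=cv2.moments(H);print("centre",M["m10"]/M["m00"],M["m01"]/M["m00"],"area mm2",M["m00"],"(nominal 499)")
for t in range(0,60,3):
    w=[np.ptp(H@[np.cos(np.radians(t+k)),np.sin(np.radians(t+k))]).round(1).item() for k in(0,60,120)];print(t,w,sum(w).__round__(1))
f=np.load("top0.npz");ct=r.camera_info("top");Wt=cloud(ct,f["d"]);zt=Wt[...,2]
for nm,cc,WW in(("top",ct,Wt),):
    m=(zt>.064)&(zt<.078)&(abs(Wt[...,0]-.47)<.03)&(abs(Wt[...,1]+.347)<.03);print(nm,Wt[m].mean(0))
E
```

```text
[240 177  32  29 651] 0.069852226033091
centre 469.18062842587534 -346.03283014468997 area mm2 509.99890481168404 (nominal 499)
0 [25.8, 26.0, 26.8] 78.6
3 [26.2, 26.4, 27.1] 79.7
6 [26.6, 26.8, 27.3] 80.7
9 [26.9, 27.1, 27.4] 81.4
12 [27.1, 27.3, 27.6] 82.0
15 [27.2, 27.4, 27.6] 82.2
18 [27.3, 27.5, 27.6] 82.4
21 [27.3, 27.5, 27.5] 82.3
24 [27.2, 27.4, 27.4] 82.0
27 [27.1, 27.3, 27.1] 81.5
30 [26.8, 27.0, 26.9] 80.7
33 [26.5, 26.7, 26.6] 79.8
36 [26.1, 26.3, 26.2] 78.6
39 [25.7, 25.9, 25.7] 77.3
42 [25.2, 25.4, 25.2] 75.8
45 [24.6, 25.1, 24.6] 74.3
48 [24.4, 25.1, 24.1] 73.6
51 [24.7, 25.6, 24.5] 74.8
54 [25.1, 26.1, 24.9] 76.1
57 [25.5, 26.5, 25.3] 77.3
top [ 0.47002084 -0.34713855  0.06951372]
```

```bash
python3 -c "
from h import *
plan([.4696,-.3465,.111],tool(-12))"
```

```text
row [-1.500e-03  1.000e-04  1.362e-01] [ 0.0019 -0.0024  0.4132] dist 0.136 ang 0.413
```

In the tool's units: 0.136 m / 0.6 = 0.2267, 0.12 m / 0.6 = 0.2, 0.413 rad / 3.1416 = 0.1315.

{"op": "drive_effector", "data": {
  "ticks": [
    {"dx": -0.0025,"dz": 0.05,"wz": 0.0477},
    {"dx": -0.0025,"dz": 0.1,"wz": 0.0955},
    {"dx": -0.0025,"dz": 0.15,"wz": 0.1315},
    {"dx": -0.0025,"dz": 0.2,"wz": 0.1315},
    {"dx": -0.0025,"dz": 0.2267,"wz": 0.1315}
  ]
}}

```text
clock: 10.9
tcp_pos: [0.4697, -0.3451, 0.1099]
orientation: [-2.437, -1.979, -0.004]
contact_force: [0.3, 0.9, 0.3]
grip_width: 0.0452
gripper_force: 0.0
```

{"op": "drive_effector", "data": {
  "ticks": [
    {}
  ]
}}

```text
clock: 11.0
tcp_pos: [0.4693, -0.3459, 0.1105]
orientation: [-2.438, -1.977, -0.004]
contact_force: [-0.3, -0.1, -0.3]
grip_width: 0.0454
gripper_force: 0.0
```

{"op": "drive_effector", "data": {
  "ticks": [
    {},
    {},
    {},
    {}
  ],
  "aperture": 0,
  "clamp_n": 100
}}

```text
clock: 11.4
tcp_pos: [0.4706, -0.3486, 0.1141]
orientation: [2.439, 1.974, 0.007]
contact_force: [-1.0, 0.5, 7.7]
grip_width: 0.0223
gripper_force: 98.8
```

```bash
python3 -c "
from h import *
o=r.get_obs();print(o['tcp_pos'],o['joints'].round(2))"
```

```text
[ 0.47060516 -0.34861828  0.11410747] [ 0.14  0.64  0.53  1.94 -0.5   0.69  0.77]
```

In the tool's units: -0.14 m / 0.6 = -0.2333, -0.12 m / 0.6 = -0.2.

{"op": "drive_effector", "data": {
  "ticks": [
    {"dz": -0.025},
    {"dz": -0.0667},
    {"dz": -0.1333},
    {"dz": -0.2},
    {"dz": -0.2333}
  ]
}}

```text
clock: 11.9
tcp_pos: [0.4697, -0.3494, 0.257]
orientation: [2.438, 1.971, 0.008]
contact_force: [0.9, 0.9, -2.0]
grip_width: 0.0224
gripper_force: 98.2
```

{"op": "drive_effector", "data": {
  "ticks": [
    {}
  ]
}}

```text
clock: 12.0
tcp_pos: [0.4703, -0.3496, 0.2567]
orientation: [2.436, 1.971, 0.01]
contact_force: [-0.2, -0.3, -1.7]
grip_width: 0.0221
gripper_force: 98.2
```

```bash
python3 - <<'E'
from h import *
p,d,c=grab("wrist","w_inh");W=cloud(c,d);o=r.get_obs();R=Ro.from_rotvec(o["orientation"]);print(o["tcp_pos"],o["contact_force"],R.as_matrix()[:,1].round(3),R.as_matrix()[:,2].round(3))
T=R.inv().apply((W-o["tcp_pos"]).reshape(-1,3)).reshape(W.shape)
cv2.imwrite("pics/w_inhc.png",cv2.resize(p[180:384,130:390],None,fx=2.4,fy=2.4,interpolation=cv2.INTER_CUBIC))
# collar: widest part, seen from +x side: tool z .065...0.1
for a in np.arange(.04,.11,.005):
    m=(abs(T[...,1])<.03)&(abs(T[...,0])<.03)&(abs(T[...,2]-a-.0025)<.0025)
    if m.sum()>8:
        Q=T[m];print(round(a,3),m.sum(),"x",np.percentile(Q[:,0],[2,98]).round(4),"y",np.percentile(Q[:,1],[2,98]).round(4))
plan([.5787,-.0127,.20],tool(6))
E
```

```text
[ 0.46967727 -0.34863853  0.25455751] [-0.83998589  0.47413059 -2.08617113] [ 0.978 -0.209  0.007] [ 0.007 -0.001 -1.   ]
0.04 2685 x [-0.0109  0.0131] y [-0.0195  0.0219]
0.045 537 x [0.0064 0.014 ] y [-0.022   0.0252]
0.05 485 x [0.0063 0.0139] y [-0.0224  0.0252]
0.055 447 x [0.0064 0.0138] y [-0.0223  0.0252]
0.06 376 x [0.0065 0.014 ] y [-0.0211  0.024 ]
0.065 198 x [0.008  0.0141] y [-0.0142  0.0169]
0.07 259 x [0.0079 0.0145] y [-0.0094  0.0125]
0.075 380 x [0.0069 0.0163] y [-0.012   0.0148]
0.08 142 x [0.0059 0.0165] y [-0.0131  0.0158]
0.085 63 x [0.0087 0.0158] y [-0.0113  0.0134]
0.09 207 x [0.0055 0.0164] y [-0.013  0.016]
0.095 107 x [0.0065 0.0164] y [-0.0128  0.0153]
row [0.3512 0.0361 0.0551] [ 7.200e-03  2.000e-04 -3.149e-01] dist 0.357 ang 0.315
```

View pics/w_inhc.png

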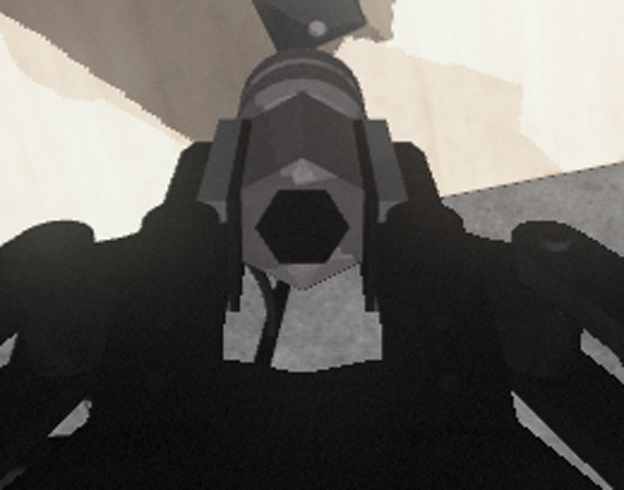

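dist .357: two calls. Rotate in the first 3 rows.

The crop shows the socket held upright with its hexagon between the pads, open end at crop (302,227) and collar centred at (302,85).

In the tool's units: 0.21 m / 0.6 = 0.35, 0.01 m / 0.6 = 0.0167, -0.315 rad / 3.1416 = -0.1003.

{"op": "drive_effector", "data": {
  "ticks": [
    {"dx": 0.05,"dy": 0.005},
    {"dx": 0.125,"dy": 0.0133},
    {"dx": 0.2,"dy": 0.02,"wz": -0.0318},
    {"dx": 0.275,"dy": 0.0283,"wz": -0.0637},
    {"dx": 0.35,"dy": 0.0367,"dz": 0.0167,"wx": 0.0022,"wz": -0.1003}
  ]
}}

```text
clock: 12.55
tcp_pos: [0.5346, -0.1457, 0.2427]
orientation: [-2.095, -2.337, 0.002]
contact_force: [1.0, 0.4, -1.7]
grip_width: 0.0226
gripper_force: 98.2
```

```bash
python3 -c "
from h import *
plan([.5797,-.0137,.20],tool(6))"
```

```text
row [0.1263 0.0593 0.0427] [-0.0031 -0.0013  0.0042] dist 0.146 ang 0.005
```

In the tool's units: 0.1263 m / 0.6 = 0.2105, 0.11 m / 0.6 = 0.1833, 0.004 rad / 3.1416 = 0.0013.

{"op": "drive_effector", "data": {
  "ticks": [
    {"dx": 0.0667,"dy": 0.03,"dz": 0.0167,"wx": -0.001,"wz": 0.0013},
    {"dx": 0.1333,"dy": 0.0633,"dz": 0.0333,"wx": -0.001,"wz": 0.0013},
    {"dx": 0.1833,"dy": 0.0833,"dz": 0.0583,"wx": -0.001,"wz": 0.0013},
    {"dx": 0.2105,"dy": 0.0988,"dz": 0.0712,"wx": -0.001,"wz": 0.0013},
    {"dx": 0.2105,"dy": 0.0988,"dz": 0.0712,"wx": -0.001,"wz": 0.0013}
  ]
}}

```text
clock: 13.05
tcp_pos: [0.5799, -0.0126, 0.1981]
orientation: [-2.099, -2.333, 0.002]
contact_force: [0.9, -0.8, -1.4]
grip_width: 0.0225
gripper_force: 98.2
```

{"op": "drive_effector", "data": {
  "ticks": [
    {},
    {}
  ]
}}

```text
clock: 13.25
tcp_pos: [0.5799, -0.0181, 0.2007]
orientation: [2.11, 2.327, 0.0]
contact_force: [-0.1, 0.1, -1.1]
grip_width: 0.0229
gripper_force: 98.2
```

```bash
python3 -c "
from h import *
plan([.5797,-.0137,.176],tool(6));o=r.get_obs();print(o['joints'].round(2))
p,d,c=grab('scene','s_drive');cv2.imwrite('pics/s_drivec.png',cv2.resize(p[130:250,200:330],None,fx=5,fy=5,interpolation=cv2.INTER_CUBIC))
grab('top','t_drive')"
```

```text
row [0.0044 0.0002 0.0247] [ 0.0001 -0.     -0.0071] dist 0.025 ang 0.007
[-0.47  0.49  0.52  1.91 -0.32  0.83  0.31]
```

View pics/s_drivec.png

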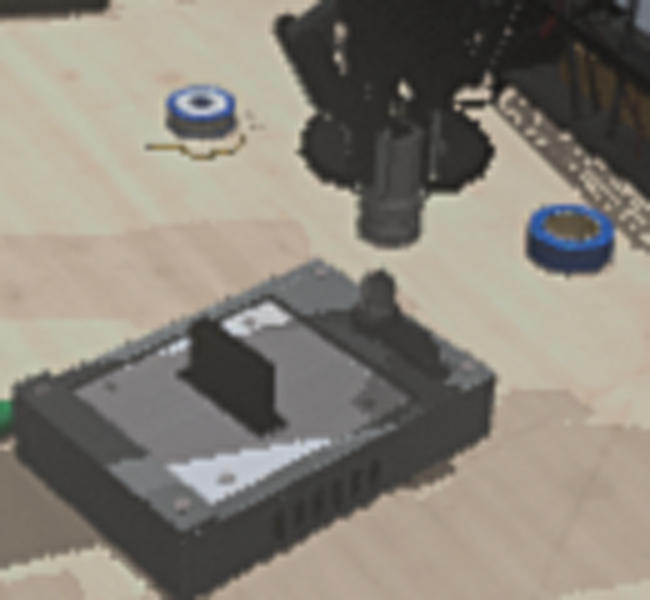

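The crop shows the socket held above the drive. The collar's centre is at crop (390,220) and the drive's at (379,295), so the socket is slightly to the right. I'll measure the offset numerically.

```bash
python3 - <<'E'
from h import *
o=r.get_obs();print(o["tcp_pos"],o["qvel"].round(3))
D=np.array([.5797,-.0137])
for n in("s_drive","t_drive"):
    q=np.load(n+".npz");c={k:q[k] for k in("camera_matrix","R","t")};W=cloud(c,q["d"]);z=W[...,2]
    near=np.hypot(W[...,0]-D[0],W[...,1]-D[1])<.04
    for nm,lo,hi in(("collar",.1,.122),("drive",.053,.071),("drivetop",.064,.074)):
        m=near&(z>lo)&(z<hi)
        if m.sum()<6:continue
        P=W[m];ex=c["R"][0].copy();ex[2]=0;ex/=np.linalg.norm(ex);s=P@ex
        print(n,nm,m.sum(),"mean",P.mean(0).round(4),"lateral mid",np.percentile(s,[3,97]).mean().round(4),"w",np.ptp(np.percentile(s,[3,97])).round(4),"TCP lat",(o["tcp_pos"]@ex).round(4),"D lat",(D@ex[:2]).round(4))
E
```

```text
[ 0.58009108 -0.01772337  0.20091165] [-0.004 -0.    -0.009 -0.003 -0.004  0.001 -0.002]
s_drive collar 102 mean [ 0.5742 -0.0286  0.1111] lateral mid 0.5179 w 0.0306 TCP lat 0.5174 D lat 0.5151
s_drive drive 45 mean [ 0.5765 -0.0179  0.0627] lateral mid 0.5147 w 0.0155 TCP lat 0.5174 D lat 0.5151
s_drive drivetop 27 mean [ 0.5769 -0.0165  0.0679] lateral mid 0.5145 w 0.0152 TCP lat 0.5174 D lat 0.5151
```

```bash
python3 - <<'E'
from h import *
q=np.load("top0.npz");c=r.camera_info("top");W=cloud(c,q["d"]);z=W[...,2]
for nm,D,lo,hi in(("drive",(.5797,-.0137),.062,.075),("hex",(.47,-.348),.062,.075)):
    m=(np.hypot(W[...,0]-D[0],W[...,1]-D[1])<.025)&(z>lo)&(z<hi);P=W[m];print(nm,m.sum(),P.mean(0).round(4),np.round(rect(P),1))
plan([.5793,-.0138,.177],tool(6))
E
```

```text
drive 29 [ 0.5784 -0.014   0.0693] [578.8 -14.   12.7  10.6   8.6]
hex 91 [ 0.4702 -0.347   0.0694] [ 470.4 -347.9   26.7   23.6   74.1]
row [ 0.004  -0.0004  0.0239] [ 0.0007 -0.0006 -0.0069] dist 0.024 ang 0.007
```

In the tool's units: 0.03 m / 0.6 = 0.05, 0.028 m / 0.6 = 0.0467, -0.007 rad / 3.1416 = -0.0022.

{"op": "drive_effector", "data": {
  "ticks": [
    {"dx": 0.0058,"dy": -0.001,"dz": 0.0167,"wz": -0.0022},
    {"dx": 0.0058,"dy": -0.001,"dz": 0.0333,"wz": -0.0022},
    {"dx": 0.0058,"dy": -0.001,"dz": 0.0417,"wz": -0.0022},
    {"dx": 0.0058,"dy": -0.001,"dz": 0.0467,"wz": -0.0022},
    {"dx": 0.0058,"dy": -0.001,"dz": 0.05,"wz": -0.0022}
  ]
}}

```text
clock: 13.85
tcp_pos: [0.5794, -0.0127, 0.1701]
orientation: [-2.099, -2.337, -0.0]
contact_force: [-1.7, -1.9, 2.6]
grip_width: 0.0223
gripper_force: 98.6
```

{"op": "drive_effector", "data": {
  "ticks": [
    {}
  ]
}}

```text
clock: 13.95
tcp_pos: [0.5792, -0.0129, 0.1702]
orientation: [-2.099, -2.337, -0.0]
contact_force: [-0.3, -1.7, -1.4]
grip_width: 0.0222
gripper_force: 98.3
```

```bash
python3 -c "
from h import *
o=r.get_obs();print(o['tcp_pos'],o['contact_force'].round(1),o['moment'].round(2))"
```

```text
[ 0.57922974 -0.01287505  0.17015963] [-0.3 -1.7 -1.4] [-0.43  0.05  0.02]
```

In the tool's units: 0.005 m / 0.6 = 0.0083, 0.004 m / 0.6 = 0.0067.

{"op": "drive_effector", "data": {
  "ticks": [
    {"dz": 0.0033},
    {"dz": 0.0067},
    {"dz": 0.0083},
    {"dz": 0.0083}
  ]
}}

```text
clock: 14.35
tcp_pos: [0.5791, -0.013, 0.1656]
orientation: [-2.099, -2.337, -0.0]
contact_force: [-3.4, -4.6, 3.4]
grip_width: 0.0222
gripper_force: 99.1
```

```bash
python3 -c "
from h import *
o=r.get_obs();print(o['tcp_pos'],o['contact_force'].round(1),o['moment'].round(2))"
```

```text
[ 0.57911929 -0.01303599  0.16557158] [-3.4 -4.6  3.4] [-1.1   0.65  0.04]
```

In the tool's units: 0.008 m / 0.6 = 0.0133, -0.001 m / 0.6 = -0.0017.

{"op": "drive_effector", "data": {
  "ticks": [
    {"dx": -0.0017,"dy": -0.0013,"dz": 0.0033},
    {"dx": -0.0017,"dy": -0.0013,"dz": 0.0067},
    {"dx": -0.0017,"dy": -0.0013,"dz": 0.01},
    {"dx": -0.0017,"dy": -0.0013,"dz": 0.0133},
    {"dx": -0.0017,"dy": -0.0013,"dz": 0.0133}
  ]
}}

```text
clock: 14.85
tcp_pos: [0.5786, -0.0132, 0.1567]
orientation: [-2.098, -2.338, -0.001]
contact_force: [-0.0, -3.9, -4.5]
grip_width: 0.0225
gripper_force: 98.1
```

```bash
python3 -c "
from h import *
o=r.get_obs();print(o['tcp_pos'],o['contact_force'].round(1),o['moment'].round(2))"
```

```text
[ 0.57855102 -0.0132075   0.15671266] [-0.  -3.9 -4.5] [-0.85 -0.16  0.01]
```

In the tool's units: 0.007 m / 0.6 = 0.0117, 0.006 m / 0.6 = 0.01.

{"op": "drive_effector", "data": {
  "ticks": [
    {"dx": -0.001,"dz": 0.0033},
    {"dx": -0.001,"dz": 0.0067},
    {"dx": -0.001,"dz": 0.01},
    {"dx": -0.001,"dz": 0.0117},
    {"dx": -0.001,"dz": 0.0117}
  ]
}}

```text
clock: 15.35
tcp_pos: [0.579, -0.0135, 0.1519]
orientation: [-2.097, -2.337, -0.003]
contact_force: [-5.5, -0.9, 16.5]
grip_width: 0.022
gripper_force: 101.2
```

```bash
python3 -c "
from h import *
o=r.get_obs();print(o['tcp_pos'],o['contact_force'].round(1),o['moment'].round(2))"
```

```text
[ 0.57900059 -0.01352724  0.1519438 ] [-5.5 -0.9 16.5] [-0.24  1.42  0.04]
```

The socket is home: underside at about 49.8 mm with 16 N on the shoulder. Next I ease the push and turn clockwise.

In the tool's units: -0.0015 m / 0.6 = -0.0025, -0.0008 m / 0.6 = -0.0013, 0.48 rad / 3.1416 = 0.1528.

{"op": "drive_effector", "data": {
  "ticks": [
    {"dy": -0.0013,"dz": -0.0025},
    {"dy": -0.0013,"dz": -0.0025,"wz": 0.0382},
    {"dy": -0.0013,"dz": -0.0025,"wz": 0.0764},
    {"dy": -0.0013,"dz": -0.0025,"wz": 0.1146},
    {"dy": -0.0013,"dz": -0.0025,"wz": 0.1528}
  ]
}}

```text
clock: 15.85
tcp_pos: [0.5783, -0.0139, 0.1522]
orientation: [-2.598, -1.766, -0.002]
contact_force: [-0.9, -1.3, 2.1]
grip_width: 0.0219
gripper_force: 99.0
```

```bash
python3 -c "
from h import *
o=r.get_obs();print(o['tcp_pos'],o['contact_force'].round(1),o['moment'].round(2),o['joints'].round(2))"
```

```text
[ 0.57831011 -0.01391582  0.15216222] [-0.9 -1.3  2.1] [-0.54  0.22  0.16] [-0.53  0.58  0.6   1.94 -0.47  0.76 -0.03]
```

Smooth, with 0.16 N m about z and small side forces. I continue.

In the tool's units: 0.6 rad / 3.1416 = 0.191.

{"op": "drive_effector", "data": {
  "ticks": [
    {"wz": 0.0382},
    {"wz": 0.0764},
    {"wz": 0.1146},
    {"wz": 0.1528},
    {"wz": 0.191}
  ]
}}

```text
clock: 16.35
tcp_pos: [0.5782, -0.0138, 0.1522]
orientation: [-3.003, -0.92, -0.001]
contact_force: [-1.1, -2.2, 4.2]
grip_width: 0.0222
gripper_force: 99.2
```

{"op": "drive_effector", "data": {
  "ticks": [
    {"wz": 0.0318},
    {"wz": 0.0637},
    {"wz": 0.0955},
    {"wz": 0.0955}
  ]
}}

```text
clock: 16.75
tcp_pos: [0.5781, -0.0137, 0.1521]
orientation: [-3.106, -0.465, -0.001]
contact_force: [-2.1, -0.5, 5.3]
grip_width: 0.0224
gripper_force: 99.5
```

```bash
python3 -c "
from h import *
o=r.get_obs();R=Ro.from_rotvec(o['orientation']).as_matrix();print(o['tcp_pos'],o['contact_force'].round(1),o['moment'].round(2),o['joints'].round(2),'yaw',np.degrees(np.arctan2(R[1,1],R[0,1])))"
```

```text
[ 0.57814534 -0.01371249  0.15207625] [-2.1 -0.5  5.3] [-0.3   0.45 -0.01] [-0.69  0.67  0.84  1.95 -0.68  0.83 -0.75] yaw -72.97245516859881
```

In the tool's units: 0.12 rad / 3.1416 = 0.0382.

{"op": "drive_effector", "data": {
  "ticks": [
    {"wz": 0.0191},
    {"wz": 0.0382},
    {"wz": 0.0382}
  ]
}}

```text
clock: 17.05
tcp_pos: [0.5781, -0.0137, 0.1521]
orientation: [-3.128, -0.28, -0.0]
contact_force: [-2.0, -1.3, 3.9]
grip_width: 0.0219
gripper_force: 99.5
```

```bash
python3 -c "
from h import *
o=r.get_obs();R=Ro.from_rotvec(o['orientation']).as_matrix();print(o['contact_force'].round(1),o['moment'].round(2),'yaw',np.degrees(np.arctan2(R[1,1],R[0,1])))"
```

```text
[-2.  -1.3  3.9] [-0.31  0.39  0.01] yaw -79.76955315029835
```

In the tool's units: 0.1 rad / 3.1416 = 0.0318.

{"op": "drive_effector", "data": {
  "ticks": [
    {"wz": 0.0159},
    {"wz": 0.0318},
    {"wz": 0.0318}
  ]
}}

```text
clock: 17.35
tcp_pos: [0.5781, -0.0136, 0.1521]
orientation: [-3.138, -0.125, -0.0]
contact_force: [-1.8, -1.1, 4.5]
grip_width: 0.0223
gripper_force: 99.5
```

```bash
python3 -c "
from h import *
o=r.get_obs();R=Ro.from_rotvec(o['orientation']).as_matrix();print(o['contact_force'].round(1),o['moment'].round(2),'yaw',np.degrees(np.arctan2(R[1,1],R[0,1])))
p,d,c=grab('top','t_turn');cv2.imwrite('pics/t_turn.png',cv2.resize(p[140:250,220:330],None,fx=5,fy=5,interpolation=cv2.INTER_CUBIC))"
```

```text
[-1.8 -1.1  4.5] [-0.26  0.43  0.22] yaw -85.4278191874206
```

In the tool's units: 0.0018 m / 0.6 = 0.003, 0.001 m / 0.6 = 0.0017, 0.05 rad / 3.1416 = 0.0159.

{"op": "drive_effector", "data": {
  "ticks": [
    {"dz": 0.0017,"wz": 0.0095},
    {"dz": 0.003,"wz": 0.0159},
    {"dz": 0.003,"wz": 0.0159}
  ]
}}

```text
clock: 17.7
tcp_pos: [0.5783, -0.0138, 0.1519]
orientation: [-3.138, -0.049, -0.001]
contact_force: [-7.6, 0.6, 22.0]
grip_width: 0.0223
gripper_force: 101.8
```

```bash
python3 -c "
from h import *
o=r.get_obs();R=Ro.from_rotvec(o['orientation']).as_matrix();print(o['contact_force'].round(1),o['moment'].round(2),'yaw',np.degrees(np.arctan2(R[1,1],R[0,1])))"
```

```text
[-7.6  0.6 22. ] [0.03 1.76 0.48] yaw -88.21567272704162
```

{"op": "drive_effector", "data": {
  "ticks": [
    {},
    {},
    {},
    {}
  ],
  "aperture": 0.045
}}

```text
clock: 18.1
tcp_pos: [0.578, -0.0135, 0.1498]
orientation: [-3.14, -0.046, 0.0]
contact_force: [-0.4, 0.1, -0.4]
grip_width: 0.0453
gripper_force: 0.0
```

{"op": "drive_effector", "data": {
  "ticks": [
    {"dz": -0.0167},
    {"dz": -0.05},
    {"dz": -0.1167},
    {"dz": -0.1833},
    {"dz": -0.2167}
  ]
}}

```text
clock: 18.6
tcp_pos: [0.5789, -0.0149, 0.2838]
orientation: [-3.14, -0.044, -0.006]
contact_force: [-0.2, -0.9, 0.2]
grip_width: 0.0454
gripper_force: 0.0
```

```bash
python3 - <<'E'
from h import *
p,d,c=grab("wrist","w_end");W=cloud(c,d)
Rb=Ro.from_euler('z',np.radians(YAW)).inv();Q=Rb.apply((W-B).reshape(-1,3)).reshape(W.shape);x,y,z=Q[...,0],Q[...,1],Q[...,2]
m=(z>.0435)&(z<.056)&(x>.04)&(x<.078)&(abs(y)<.04);print(m.sum(),Q[m].mean(0).round(4))
if m.sum()>20:
    v=cv2.fitLine(np.c_[x[m],y[m]].astype(np.float32),cv2.DIST_HUBER,0,.001,.001).ravel();print(v)
m=(z>.1)&(z<.115)&(abs(x-.096)<.03)&(abs(y)<.03);print("socket top",Q[m].mean(0).round(4),np.median(z[m]))
m=(abs(x)<.055)&(abs(y)<.05)&(z<.0425)&(abs(x)>.012)&(z>.03);A=np.c_[x[m],y[m],np.ones(m.sum())];print("plane",np.linalg.lstsq(A,z[m],rcond=None)[0].round(4))
E
```

```text
247 [ 0.053  -0.0034  0.0468]
[ 0.99959177 -0.0285709   0.05297435 -0.00343055]
socket top [ 0.097  -0.0003  0.1076] 0.10791892007102943
plane [-0.0011  0.0018  0.0379]
```

View pics/w_end.png

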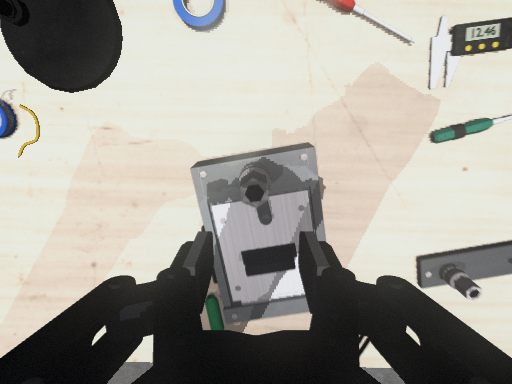

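The picture shows the bar over the cover, from the socket at (255,190) down to (265,222). The cover is flat, the socket top is at 108 mm (home), and the thin socket is still on the rail at (460,283). I'm handing in.

```bash
python3 -c "
from bench import r
print(r.hand_in())"
```

```text
the job is handed in; nothing more can be done
None
```

I handed the job in at about 18.6 s, with no verdict returned; my last measurements show the cover flat in its recess, the larger socket fully home on the drive, the latch bar turned over the cover to about 1.5 rad, and the thin socket still on the rail.

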